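# Release the pressure cap of the cooling-water tank

## Task

The spectrometer's cooling-water tank needs topping up, so release its pressure cap, the one with the straight grip bar. Turn it anticlockwise (seen from above) as far as its first stop without pushing it down, pause there a moment, then push it down and, holding it down, turn it on past the stop to the end of its travel; let it spring back up and let go. Leave the ribbed round cap of the other tank alone.

Things in the scene. Friction and masses are not known exactly. Their poses are not given: they have to be found in the camera images.
- cap_bar (a point): Middle of the top of the pressure cap's grip bar, 174 mm above the bench. Aluminium disc 60 mm across, 14 thick, with an upright black bar across it 58 mm long, 13 thick, 28 high above the disc. x along the bar, z up; turns and sinks with the cap. On a fixed grey tank (140x120x110 mm) with steel flange 96 mm across; its two teeth, 32 to 47 mm from the axis, end 3 mm below the disc's top (cap up).
- cap (a joint): Turn of the pressure cap in rad, growing anticlockwise from above: 0 closed (starts at 0 to 0.15), about 0.6 at the first stop, 1.35 at the end of travel. Friction 0.05 N m. Cap up: its two steel lugs, square to the bar, meet the teeth at 0.6. Cap pushed down: they pass beneath, and are clear from about 1.0 on, where the cap can rise again.
- press (a joint): How far the pressure cap is pushed down, in m: 0 up, 0.008 fully down. A spring lifts it: 6 N to start, 12 N fully down. It must be more than 0.0055 down to pass the stop.
- rinse_cap (a joint): Turn in rad of the cap of the other, otherwise alike tank: a plain round ribbed black cap with a flat aluminium top, 57 mm across and 30 mm high, without a bar. To be left at 0.
There are look-alikes about, which are no part of the job. Leave any red look-alike of the part that bears cap_bar alone. What is shaped like the part that bears rinse_cap but pink is not meant.

How it is judged:
On the way, in this order (a step that is already met when the one before it is completed fails the run):
1. the pressure cap stands at its first stop, turned 0.45 to 0.8 rad and not pushed down by more than 3 mm (value of joint cap between 0.45 and 0.8 rad and value of joint press below 0.003 m), for 0.2 s.
2. the cap is pushed down by 5 mm or more at the stop (value of joint press above 0.005 m and value of joint cap between 0.4 and 0.95 rad), for 0.05 s.
At the end, for the whole second after the job is handed in: The pressure cap is turned past the stop to within 13 degrees of the end of its travel (more than 1.12 rad), has sprung up again (less than 2 mm down) and is at rest; the other tank's cap is turned by less than 0.15 rad (value of joint cap above 1.12 rad and value of joint press below 0.002 m and velocity of joint cap between -0.05 and 0.05 rad/s and value of joint rinse_cap below 0.15 rad); the robot touches nothing.
It fails at once if the other tank's round cap was turned by more than 0.15 rad (value of joint rinse_cap above 0.15 rad).
It also fails if it takes over 38 s, if anything falls off the work surface, if the arm or the gripper's body presses on something with over 40 N, if the wrist force passes 120 N, or if a joint passes its speed limit or range.

## Robot

A 7-joint arm with a two-finger parallel gripper is mounted at the origin on the work surface. World frame = base frame: x ahead of the robot, y to its left, z up, the work surface at z = 0. Lengths are in m, angles in rad, forces in N, time in s.
With the tool pointing down it reaches from about 0.35 to 0.9 m from the base axis. Payload 8.1 kg.
Tool frame: the origin (TCP) lies midway between the tips of the shut fingers; the grasp point (between the pads) lies 19 mm behind it; z points along the fingers, y is the line along which they close (so a half turn about z gives the same grasp; the last joint's range is limited). The gripper opens to 85 mm and grips with 20 to 120 N. Pads are 22 mm wide; open, the fingers measure 114 mm over their backs; the gripper's body (76 mm by 85 mm) begins 54 mm behind the grasp point. The pads swing forward as they close: fully open they stand 13 mm farther back than shut.
Start: joints at [1.135, 0.434, 0.025, 1.573, -0.012, 1.134, -0.075], TCP at [0.204, -0.591, 0.231] pointing down, gripper open.
Joint ranges: [-2.62, 2.62], [-0.44, 2.09], [-1.27, 1.32], [0.08, 2.57], [-1.32, 4.46], [0.12, 2], [-2.74, 2.74]. Speed limits (rad/s): [2.22, 2.22, 3.01, 3.01, 3.14, 3.14, 3.14].

## Interface

Orientations are given as a unit quaternion [w, x, y, z].
In Python, from workcell import get_state, get_image, calibration, hand_in gives the robot as it stands. The module is installed in compiled form; this text tells all that it offers.
- The arm moves only by the tool jog_arm, never from a script. Its argument "motion" is a list of rows, each an object with "fingers": the finger opening in cm, from 0 to 8.54; "delta_pos": the shift along the tool's x, y, z in cm, a list of three; "turn": the turn about the tool's z in rad. A call has exactly 5 rows; each row shifts and turns the commanded pose from where the row before left it, along the tool's axes as they then stand; what a row does not reach is not made up. A row lasts 1/8 s, in which the tool goes at most 62.5 mm and 10.7 degrees, less where a joint would pass 70% of its speed; a pose out of reach is approached as far as the arm can. A call with a gripper value outside its range is refused whole. The fingers move at their own pace and stop on an object; the grip force is fixed at half the most. Time passes only in rows, so rows that do not move let the fingers close, or fill a call up. It gives the time, the measured TCP pose, the force, the opening and the grip force at its end, in the units of the state.
- get_state(): the state, without advancing time (a new reading comes with each control period).
- get_image(name): name is "scene" or "top" or "wrist"; returns the picture (400x640x3 uint8, red, green, blue); there is no depth.
- calibration(name): a dict with "fov_y" (degrees; the focal length in pixels is half the picture's height over the tangent of half this angle, whatever the lens; pixels are square), "cx", "cy" (the principal point, pixels), "k1" (the pictures are not rectified: a ray, as slopes to the right and down, at radius r is drawn at 1 + k1 r^2 times it, then the intrinsics apply), "extrinsics" (4x4, takes a point from camera to world coordinates). Camera axes: x right, y up, looking along -z (the intrinsics and any distortion apply to the point x, -y, -z); pixel columns grow to the right and rows downward; lengths in m; the calibration is good to about 2 mm. A picture is of the moment at which its call begins: read the wrist's pose just before it. calibration takes no time and is no camera call; for the wrist camera it gives the pose at the moment of the call.
- hand_in(): hands the job in; it is judged then, once.
The state is a dict: "t": time; "qpos": joint angles; "qd": joint speeds; "joint_torque": joint torques, N m; "tcp_pos": TCP position; "ee_rot": TCP orientation; "contact_force": force on the tool from outside, world axes, zero at the start; "torque": the same for the moment, N m; "finger_gap": opening from 0.0 (shut) to 1.0 (fully open); "gripper_force": force on a finger pad.
Only numpy, scipy, OpenCV 4.12 (cv2) and the standard library are available. Lean on these libraries where they do the work, as an engineer would, in place of code of your own. Each camera call takes 0.05 s, during which the arm holds its last target. There are 200 camera calls.

## Working session

There is one attempt and no reset: what is moved stays moved. The work goes in short steps, Python scripts to look and compute and a tool call to move; the robot and the scene stay as the last step left them, time stands still between calls to the robot, and variables do not carry over. Pictures are saved under pics/ and viewed, at most 10 in all, crops included, and the job is handed in when it is done.

Besides the shell and the picture viewer there is one more tool, called after "Call:" as a command line: name --argument value ..., lists and objects as JSON in quotes. jog_arm: Moves the arm, as the interface text tells. Its arguments: {"type":"object","properties":{"motion":{"type":"array","items":{"type":"object","properties":{"fingers":{"type":"number"},"delta_pos":{"type":"array","items":{"type":"number"}},"turn":{"type":"number"}}}}},"required":["motion"]}

```bash
mkdir -p pics
cat > h.py <<'E'
import numpy as np, cv2
from workcell import *
def ray(c,u,v):
    f=200/np.tan(np.radians(c['fov_y'])/2); E=np.array(c['extrinsics'])
    K=np.array([[f,0,c['cx']],[0,f,c['cy']],[0,0,1.]])
    x,y=cv2.undistortPoints(np.array([[[u,v]]],float),K,np.array([c['k1'],0,0,0,0.]))[0,0]
    return E[:3,3],E[:3,:3]@np.array([x,-y,-1])
def onz(c,u,v,z):
    o,d=ray(c,u,v); return o+d*(z-o[2])/d[2]
E
python3 - <<'E'
from h import *
s=get_state(); print(s)
for n in ('top','scene'):
    cv2.imwrite(f'pics/{n}0.png',get_image(n)[:,:,::-1]); c=calibration(n);print(n,c)
E
```

```text
{'t': 0.0, 'qpos': array([ 1.13542653,  0.43522798,  0.0249627 ,  1.57410931, -0.01160639,
        1.13400238, -0.07508734]), 'qd': array([7.56074198e-04, 6.48463654e-05, 4.30703503e-04, 4.65571502e-04,
       4.74413126e-04, 1.33332539e-04, 2.86727151e-04]), 'joint_torque': array([-4.55423178e-04, -6.70470142e+01,  1.02496952e+00, -3.16215134e+01,
        1.55209954e-02,  1.25459078e-02,  3.06001198e-05]), 'tcp_pos': array([ 0.20394893, -0.59024303,  0.23051802]), 'ee_rot': array([-7.75938277e-04,  9.86193816e-01,  1.65593224e-01, -1.98813384e-04]), 'contact_force': array([-0.36135445,  0.26768254,  0.41668114]), 'torque': array([-0.03323367, -0.03433298, -0.01283829]), 'gripper_force': 0.0, 'finger_gap': 0.998530805859012}
top {'fov_y': 55.774269504291716, 'cx': 322.6464965626824, 'cy': 188.02837747616877, 'k1': -0.08417371492051748, 'extrinsics': array([[-0.02825753,  0.98659746, -0.1607077 ,  0.37611135],
       [-0.99959912, -0.02760656,  0.0062825 , -0.00249659],
       [ 0.00176171,  0.1608208 ,  0.98698205,  0.77814955],
       [ 0.        ,  0.        ,  0.        ,  1.        ]])}
scene {'fov_y': 55.88383648659001, 'cx': 317.6332218093263, 'cy': 196.48183345339447, 'k1': -0.08166346962460574, 'extrinsics': array([[ 0.43038719, -0.64376083,  0.63272337,  0.95232491],
       [ 0.90264375,  0.30612157, -0.30252909, -0.23464571],
       [ 0.00106611,  0.70132843,  0.71283749,  0.64124571],
       [ 0.        ,  0.        ,  0.        ,  1.        ]])}
```

View pics/top0.png

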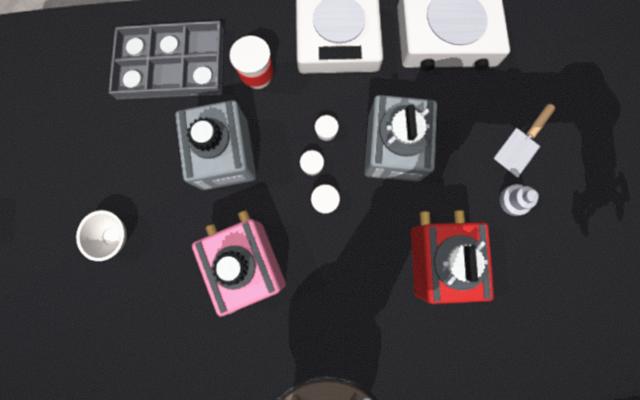

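View pics/scene0.png

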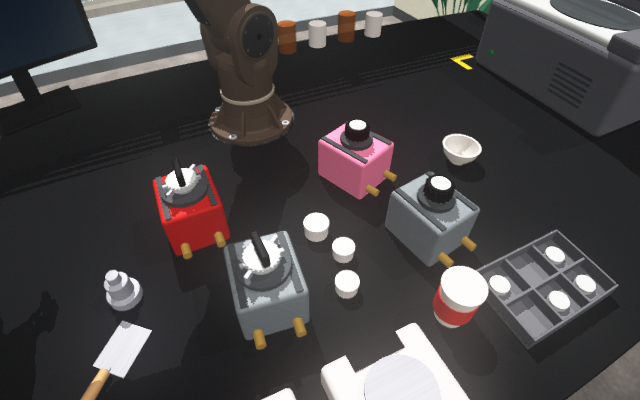

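The top view shows two caps with a bar: one on a grey tank at about (410,122) and one on a red tank at (468,263). It also shows two round caps, on a grey tank at (207,135) and a pink one at (232,267). The grey tank's bar cap at (410,122), which is at (262,250) in the scene view, fits the description, since the red one is the look-alike. I'll confirm it in an enlarged crop.

Run:
```python
from h import *
a=cv2.imread('pics/top0.png')[85:165,365:445]; b=cv2.imread('pics/scene0.png')[215:295,222:302]
cv2.imwrite('pics/crop.png',np.hstack([cv2.resize(i,(400,400),interpolation=cv2.INTER_CUBIC) for i in(a,b)]))
for n,(u0,v0,w) in {'top':(370,90,70),'scene':(225,220,75)}.items():
    im=cv2.imread(f'pics/{n}0.png'); c=calibration(n)
    g=cv2.cvtColor(im,cv2.COLOR_BGR2GRAY)[v0:v0+w,u0:u0+w]
    for nm,m in (('bright',g>190),('dark',g<32)):
        cs,_=cv2.findContours(m.astype(np.uint8),cv2.RETR_EXTERNAL,cv2.CHAIN_APPROX_NONE)
        for k in sorted(cs,key=cv2.contourArea)[-3:]:
            if cv2.contourArea(k)<40: continue
            r=cv2.minAreaRect(k); ctr=np.array(r[0])+[u0,v0]; p=cv2.boxPoints(r)+[u0,v0]
            print(n,nm,cv2.contourArea(k),ctr.round(1),np.round(r[1],1),p.round(1).tolist(),onz(c,*ctr,.174).round(4),onz(c,*ctr,.146).round(4))
```

```text
top bright 538.0 [407.3 126. ] [32.3 40.8] [[386.3, 110.7], [427.0, 109.0], [428.3, 141.3], [387.6, 143.0]] [ 0.5759 -0.1512  0.174 ] [ 0.5851 -0.1581  0.146 ]
top dark 51.5 [408.7 122.6] [31.4  5.5] [[403.1, 107.7], [408.6, 106.7], [414.3, 137.6], [408.8, 138.6]] [ 0.5816 -0.154   0.174 ] [ 0.5912 -0.161   0.146 ]
top dark 77.5 [437.5 136.5] [45.  3.] [[436.0, 114.0], [439.0, 114.0], [439.0, 159.0], [436.0, 159.0]] [ 0.5564 -0.201   0.174 ] [ 0.5648 -0.2102  0.146 ]
top dark 185.5 [408.   95.5] [11. 62.] [[377.0, 90.0], [439.0, 90.0], [439.0, 101.0], [377.0, 101.0]] [ 0.6301 -0.1563  0.174 ] [ 0.6419 -0.1634  0.146 ]
scene bright 87.5 [286.1 288.8] [11.7 14.9] [[277.2, 285.6], [291.3, 280.9], [295.0, 292.0], [280.9, 296.7]] [ 0.683  -0.1548  0.174 ] [ 0.6669 -0.1501  0.146 ]
scene bright 325.0 [273.3 250.2] [32.8 19.4] [[260.6, 236.1], [279.7, 232.3], [286.1, 264.4], [267.0, 268.2]] [ 0.6125 -0.147   0.174 ] [ 0.5922 -0.1418  0.146 ]
scene bright 372.5 [248.  258.4] [34.8 21.5] [[231.4, 246.4], [251.3, 238.2], [264.6, 270.4], [244.6, 278.6]] [ 0.6104 -0.187   0.174 ] [ 0.59   -0.1842  0.146 ]
```

View pics/crop.png

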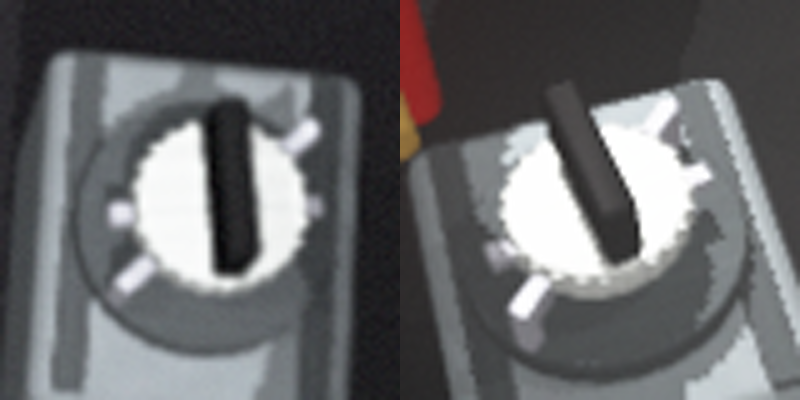

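The crop confirms it: a black straight bar on a ribbed aluminium disc, on the grey tank. In the top view the disc centre is at about (409,126). In the scene view the bar's top face runs from about (334−222…), i.e. (254,233) to (266,256).

Run:
```python
from h import *
t,s=calibration('top'),calibration('scene')
q=lambda u,v,u0,v0:(u0+u/5-.4,v0+v/5-.4)
print('disc top',onz(t,*q(220,205,365,85),.146))
a,b=[onz(s,*q(u-400,v,222,215),.174) for u,v in((560,85),(619,211))]
print('bar scene',a,b,(a+b)/2,np.linalg.norm(a-b),np.arctan2(*(a-b)[1::-1]))
a,b=[onz(t,*q(u,v,365,85),.174) for u,v in((230,98),(238,250))]
print('bar top',a,b,(a+b)/2,np.linalg.norm(a-b),np.arctan2(*(a-b)[1::-1]))
from scipy.spatial.transform import Rotation as R
st=get_state();q=st['ee_rot'];r=R.from_quat(np.r_[q[1:],q[0]]).as_matrix();print(r.round(4))
E=calibration('wrist');print(E)
```

```text
disc top [ 0.58575171 -0.16039791  0.146     ]
bar scene [ 0.56468646 -0.16252484  0.174     ] [ 0.6188637  -0.16227287  0.174     ] [ 0.59177508 -0.16239886  0.174     ] 0.05417782070735084 -3.136941786871154
bar top [ 0.61435665 -0.15958414  0.174     ] [ 0.56064693 -0.15835866  0.174     ] [ 0.58750179 -0.1589714   0.174     ] 0.053723700232542616 -0.022812775015567995
[[ 9.451e-01  3.266e-01 -6.000e-04]
 [ 3.266e-01 -9.451e-01  1.300e-03]
 [-1.000e-04 -1.400e-03 -1.000e+00]]
{'fov_y': 66.97494846984326, 'cx': 318.843287448143, 'cy': 198.742498019382, 'k1': -0.0010325349093334869, 'extrinsics': array([[ 0.32697164,  0.91226404,  0.24670603,  0.26547253],
       [-0.94503094,  0.31631294,  0.08284108, -0.5686465 ],
       [-0.00246337, -0.26023152,  0.96554311,  0.37263567],
       [ 0.        ,  0.        ,  0.        ,  1.        ]])}
```

Both views agree to a few mm. The cap axis is at about (0.588, -0.160) with the bar along world x, and the reach of 0.61 m is fine. I'll turn the tool to yaw 0, lift, then travel.

Call:
jog_arm --motion '[{"fingers": 8.5,"delta_pos": [0,0,-2],"turn": 0.167},{"fingers": 8.5,"delta_pos": [0,0,-2],"turn": 0.166},{"fingers": 8.5,"delta_pos": [3.3,-3.7,0],"turn": 0},{"fingers": 8.5,"delta_pos": [3.3,-3.7,0],"turn": 0},{"fingers": 8.5,"delta_pos": [3.3,-3.7,0],"turn": 0}]'

```text
t: 0.72
tcp_pos: [0.304, -0.4783, 0.271]
ee_rot: [-0.0, 1.0, -0.0, -0.0]
contact_force: [0.2, 0.3, 0.3]
finger_gap: 0.994
gripper_force: 0.0
```

Call:
jog_arm --motion '[{"fingers": 8.5,"delta_pos": [3.3,-3.7,0],"turn": 0},{"fingers": 8.5,"delta_pos": [3.3,-3.7,0],"turn": 0},{"fingers": 8.5,"delta_pos": [3.3,-3.7,0],"turn": 0},{"fingers": 8.5,"delta_pos": [3.3,-3.7,0],"turn": 0},{"fingers": 8.5,"delta_pos": [0,0,0],"turn": 0}]'

```text
t: 1.35
tcp_pos: [0.4382, -0.3276, 0.2709]
ee_rot: [-0.001, 1.0, 0.004, 0.0]
contact_force: [-1.1, -0.2, 0.5]
finger_gap: 0.993
gripper_force: 0.0
```

Call:
jog_arm --motion '[{"fingers": 8.5,"delta_pos": [3.3,-3.7,0],"turn": 0},{"fingers": 8.5,"delta_pos": [3.3,-3.7,0],"turn": 0},{"fingers": 8.5,"delta_pos": [3.3,-3.7,0],"turn": 0},{"fingers": 8.5,"delta_pos": [3.3,-3.7,0],"turn": 0},{"fingers": 8.5,"delta_pos": [1.8,-2,0],"turn": 0}]'

```text
t: 1.98
tcp_pos: [0.5863, -0.1619, 0.2708]
ee_rot: [-0.0, 1.0, 0.001, -0.0]
contact_force: [-0.1, -0.9, -0.2]
finger_gap: 0.998
gripper_force: 0.0
```

Call:
jog_arm --motion '[{"fingers": 8.5,"delta_pos": [0,0,0],"turn": 0},{"fingers": 8.5,"delta_pos": [0,0,0],"turn": 0},{"fingers": 8.5,"delta_pos": [0,0,0],"turn": 0},{"fingers": 8.5,"delta_pos": [0,0,0],"turn": 0},{"fingers": 8.5,"delta_pos": [0,0,0],"turn": 0}]'

```text
t: 2.6
tcp_pos: [0.585, -0.1643, 0.2714]
ee_rot: [0.0, 1.0, -0.0, 0.0]
contact_force: [0.4, -0.0, 0.4]
finger_gap: 0.997
gripper_force: 0.0
```

Run:
```python
from h import *
import pickle
c=calibration('wrist'); im=get_image('wrist'); cv2.imwrite('pics/w1.png',im[:,:,::-1]); pickle.dump(c,open('w1.pkl','wb'))
s=get_state(); print(s['tcp_pos'],s['ee_rot'],s['qpos'],s['t'])
```

```text
[ 0.58511458 -0.16416988  0.27139257] [ 7.93128682e-05  9.99999916e-01 -4.00818632e-04  4.14330794e-05] [ 0.27252138  0.3843736  -0.12343721  1.55038358  0.04952363  1.20978195
 -1.43108908] 2.65
```

View pics/w1.png

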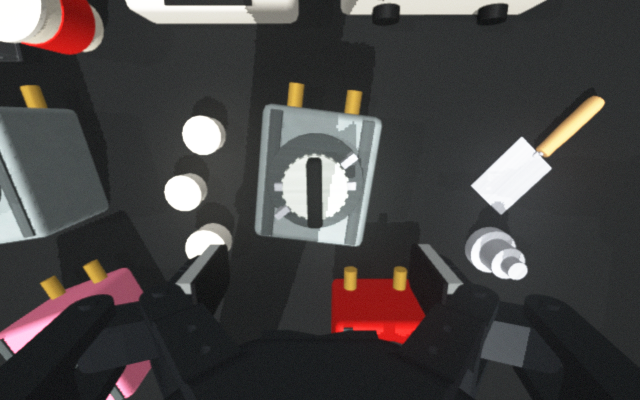

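The wrist view shows the bar upright at about (315,192), on its disc on the grey tank and between the open fingers. I'll measure it here.

Run:
```python
from h import *
import pickle
c=pickle.load(open('w1.pkl','rb')); im=cv2.imread('pics/w1.png'); g=cv2.cvtColor(im,cv2.COLOR_BGR2GRAY)[150:235,275:355]
print(c['extrinsics'].round(3))
for th in (40,60):
    n,l,s,ct=cv2.connectedComponentsWithStats((g<th).astype(np.uint8))
    i=l[42,40]; p=np.argwhere(l==i)[:,::-1].astype(np.float32); r=cv2.minAreaRect(p); print(th,s[i],np.array(r[0])+[275,150],r[1],r[2])
    b=cv2.boxPoints(r)+[275,150]; w=np.array([onz(c,*x,.174) for x in b]); print(w.round(4),w.mean(0).round(4))
    d=w[1]-w[0]; e=w[2]-w[1]; print(np.linalg.norm(d),np.linalg.norm(e),np.arctan2(d[1],d[0]),np.arctan2(e[1],e[0]))
m=(g>170).astype(np.uint8); n,l,s,ct=cv2.connectedComponentsWithStats(cv2.morphologyEx(cv2.morphologyEx(m,cv2.MORPH_CLOSE,np.ones((19,19))),cv2.MORPH_OPEN,np.ones((15,15))))
i=1+s[1:,4].argmax(); print(s[i],ct[i]+[275,150],onz(c,*(ct[i]+[275,150]),.146))
```

```text
[[-0.001  0.966  0.26   0.65 ]
 [-1.    -0.    -0.001 -0.164]
 [-0.001 -0.26   0.966  0.413]
 [ 0.     0.     0.     1.   ]]
40 [   0    0   80   85 6799] [314.5 192. ] (84.0, 79.0) 90.0
[[ 0.6252 -0.1293  0.174 ]
 [ 0.6251 -0.1914  0.174 ]
 [ 0.5545 -0.1935  0.174 ]
 [ 0.5545 -0.1266  0.174 ]] [ 0.5898 -0.1602  0.174 ]
0.06211923354388502 0.07065380164565821 -1.5713901103955858 -3.111999117128613
60 [ 32   8  15  70 896] [313.91396713 192.51011658] (69.11043548583984, 13.25665283203125) 89.01223754882812
[[ 0.6188 -0.1542  0.174 ]
 [ 0.619  -0.1646  0.174 ]
 [ 0.5609 -0.1657  0.174 ]
 [ 0.5607 -0.1545  0.174 ]] [ 0.5898 -0.1597  0.174 ]
0.010496048194780568 0.05812270460099631 -1.5541443502712151 -3.124053738618107
[   0    0   80   85 5666] [319.09248147 189.84927639] [ 0.58628851 -0.16396174  0.146     ]
```

Call:
jog_arm --motion '[{"fingers": 5,"delta_pos": [0.4,-0.4,0],"turn": 0},{"fingers": 5,"delta_pos": [0,0,3],"turn": 0},{"fingers": 5,"delta_pos": [0,0,3],"turn": 0},{"fingers": 5,"delta_pos": [0,0,3],"turn": 0},{"fingers": 5,"delta_pos": [0,0,2],"turn": 0}]'

```text
t: 3.28
tcp_pos: [0.589, -0.1593, 0.1598]
ee_rot: [-0.0, 1.0, 0.0, -0.001]
contact_force: [1.0, 0.7, 0.7]
finger_gap: 0.581
gripper_force: 0.0
```

Call:
jog_arm --motion '[{"fingers": 5,"delta_pos": [0,0,0.8],"turn": 0},{"fingers": 5,"delta_pos": [0,0,0],"turn": 0},{"fingers": 5,"delta_pos": [0,0,0],"turn": 0},{"fingers": 5,"delta_pos": [0,0,0],"turn": 0},{"fingers": 5,"delta_pos": [0,0,0],"turn": 0}]'

```text
t: 3.9
tcp_pos: [0.5896, -0.1599, 0.1539]
ee_rot: [0.0, 1.0, -0.0, 0.0]
contact_force: [0.1, 0.4, -0.4]
finger_gap: 0.583
gripper_force: 0.0
```

Positioned over the cap, so I'll close on the bar.

Call:
jog_arm --motion '[{"fingers": 0.8,"delta_pos": [0,0,0.1],"turn": 0},{"fingers": 0.8,"delta_pos": [0,0,0],"turn": 0},{"fingers": 0.8,"delta_pos": [0,0,0],"turn": 0},{"fingers": 0.8,"delta_pos": [0,0,0],"turn": 0},{"fingers": 0.8,"delta_pos": [0,0,0],"turn": 0}]'

```text
t: 4.53
tcp_pos: [0.5892, -0.1602, 0.1525]
ee_rot: [0.0, 1.0, -0.0, 0.0]
contact_force: [-0.8, -1.8, 3.4]
finger_gap: 0.134
gripper_force: 62.8
```

Call:
jog_arm --motion '[{"fingers": 0,"delta_pos": [0,0,0],"turn": 0},{"fingers": 0,"delta_pos": [0,0,0],"turn": 0},{"fingers": 0,"delta_pos": [0,0,0],"turn": 0},{"fingers": 0,"delta_pos": [0,0,0],"turn": 0},{"fingers": 0,"delta_pos": [0,0,0],"turn": 0}]'

```text
t: 5.15
tcp_pos: [0.5893, -0.1602, 0.1524]
ee_rot: [0.0, 1.0, -0.0, 0.0]
contact_force: [-2.3, -3.9, 6.1]
finger_gap: 0.135
gripper_force: 63.0
```

Run:
```python
from h import *
im=get_image('wrist')[100:360,120:520,::-1]; cv2.imwrite('pics/w2.png',cv2.resize(im,(800,520)))
s=get_state(); print(s['torque'],s['qpos'])
```

```text
[-0.91855111  0.52834012  0.04986305] [ 0.26426673  0.48953556 -0.12438487  1.69582674  0.07174557  0.96055787
 -1.45814105]
```

View pics/w2.png

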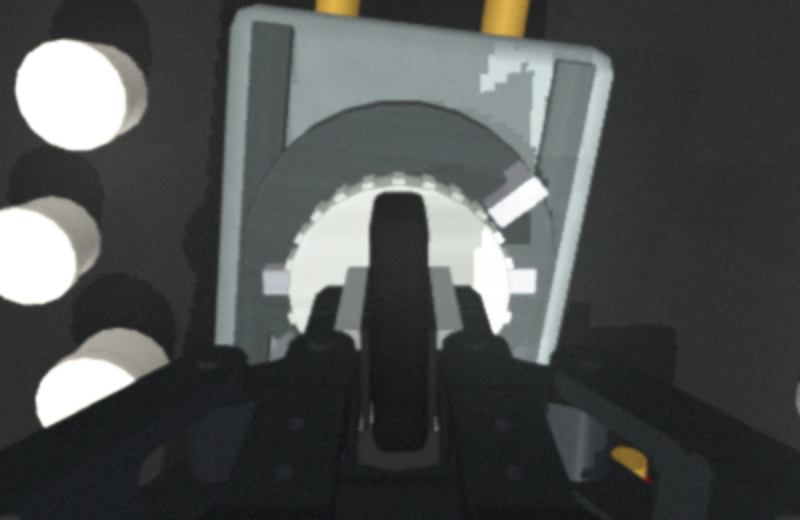

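The bar (crop centre (398,320)) is held between the pads. The cap lug at (525,280) still has a gap to the tooth at (515,200). I'll ease up slightly and turn anticlockwise toward the stop.

Call:
jog_arm --motion '[{"fingers": 0,"delta_pos": [0,0,-0.05],"turn": 0},{"fingers": 0,"delta_pos": [0,0,0],"turn": -0.1},{"fingers": 0,"delta_pos": [0,0,0],"turn": -0.1},{"fingers": 0,"delta_pos": [0,0,0],"turn": -0.1},{"fingers": 0,"delta_pos": [0,0,0],"turn": -0.1}]'

```text
t: 5.82
tcp_pos: [0.5892, -0.1599, 0.1525]
ee_rot: [-0.0, 0.98, 0.2, -0.0]
contact_force: [-1.3, -4.0, 2.0]
finger_gap: 0.141
gripper_force: 62.5
```

Run:
```python
from h import *
s=get_state(); print(s['torque'],s['contact_force'],s['ee_rot'])
im=get_image('wrist')[100:360,120:520,::-1]; cv2.imwrite('pics/w3.png',cv2.resize(im,(800,520)))
```

```text
[-0.93993791  0.33778134 -0.07624629] [-1.25160284 -4.01740721  1.96215195] [-5.53047589e-05  9.79791192e-01  2.00022955e-01 -1.84576334e-04]
```

View pics/w3.png

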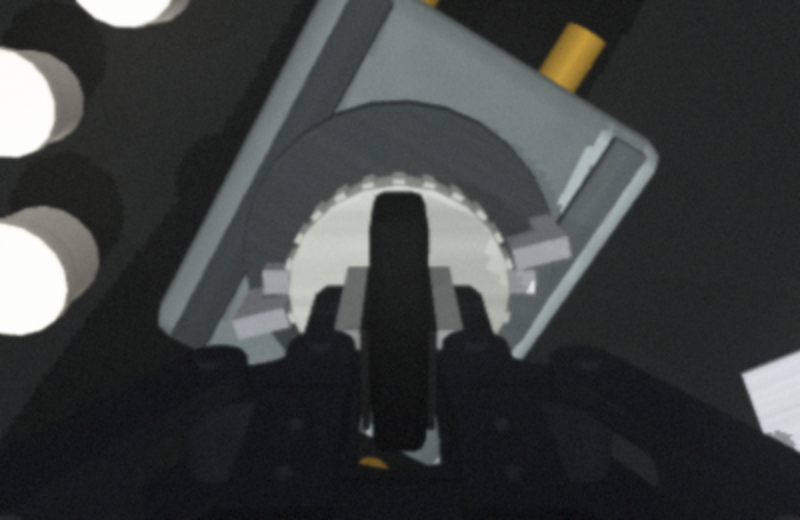

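The cap turned with the tool, and its lug (525,283) is now close to the tooth (540,250). I'll continue in small steps and watch the moment.

Call:
jog_arm --motion '[{"fingers": 0,"delta_pos": [0,0,0],"turn": -0.03},{"fingers": 0,"delta_pos": [0,0,0],"turn": -0.03},{"fingers": 0,"delta_pos": [0,0,0],"turn": -0.03},{"fingers": 0,"delta_pos": [0,0,0],"turn": 0},{"fingers": 0,"delta_pos": [0,0,0],"turn": 0}]'

```text
t: 6.5
tcp_pos: [0.5891, -0.1598, 0.1525]
ee_rot: [-0.0, 0.97, 0.242, -0.0]
contact_force: [-0.1, -4.1, -3.1]
finger_gap: 0.135
gripper_force: 62.1
```

```bash
python3 -c "
from h import *
s=get_state(); print(s['torque'],s['contact_force'],s['ee_rot'],2*np.arctan2(s['ee_rot'][2],s['ee_rot'][1]),s['qpos'][6])"
```

```text
[-0.94629031  0.16149736 -0.45706485] [-0.07201918 -4.137088   -3.1325613 ] [-1.31731997e-04  9.70260236e-01  2.42064027e-01 -2.54149771e-04] 0.48898518127712975 -1.0304525776009157
```

The moment rose to -0.46 N m, so the cap is at the stop (tool yaw 0.49). I'll pause and ease the side load off, then press.

Call:
jog_arm --motion '[{"fingers": 0,"delta_pos": [0,0,0],"turn": 0.02},{"fingers": 0,"delta_pos": [0,0,0],"turn": 0},{"fingers": 0,"delta_pos": [0,0,0],"turn": 0},{"fingers": 0,"delta_pos": [0,0,0],"turn": 0},{"fingers": 0,"delta_pos": [0,0,0],"turn": 0}]'

```text
t: 7.12
tcp_pos: [0.5891, -0.1598, 0.1526]
ee_rot: [-0.0, 0.973, 0.233, -0.0]
contact_force: [0.3, -4.2, -6.6]
finger_gap: 0.133
gripper_force: 61.5
```

Call:
jog_arm --motion '[{"fingers": 0,"delta_pos": [0,0,0.2],"turn": 0},{"fingers": 0,"delta_pos": [0,0,0.2],"turn": 0},{"fingers": 0,"delta_pos": [0,0,0.2],"turn": 0},{"fingers": 0,"delta_pos": [0,0,0.15],"turn": 0},{"fingers": 0,"delta_pos": [0,0,0],"turn": 0}]'

```text
t: 7.75
tcp_pos: [0.5892, -0.1598, 0.1467]
ee_rot: [0.0, 0.973, 0.233, 0.0]
contact_force: [-5.2, -3.4, 8.7]
finger_gap: 0.136
gripper_force: 63.6
```

Run:
```python
from h import *
s=get_state(); print(s['torque'],s['contact_force'],s['tcp_pos'])
im=get_image('wrist')[100:360,120:520,::-1]; cv2.imwrite('pics/w4.png',cv2.resize(im,(800,520)))
```

```text
[-0.89693435  1.4747633  -0.06096807] [-5.19390375 -3.37169706  8.6654513 ] [ 0.58923853 -0.15984565  0.14670953]
```

View pics/w4.png

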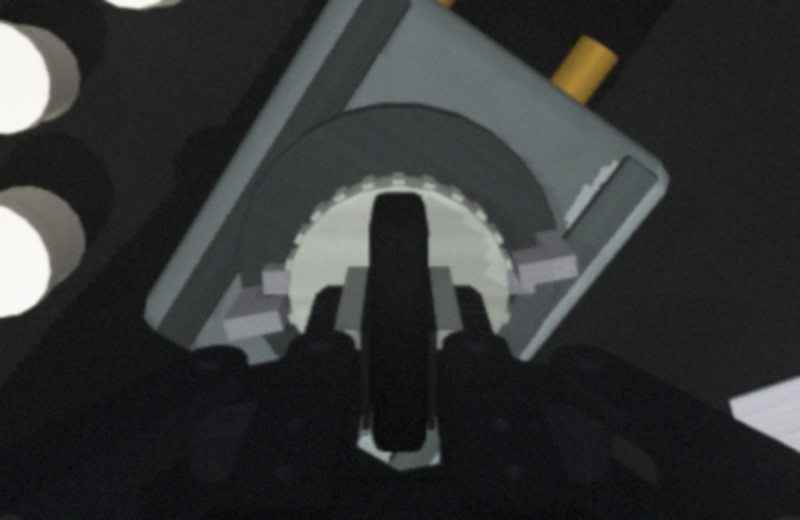

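The bar keeps its place in the pads and the cap has sunk about 6 mm, with its lug (522,285) still behind the tooth (545,265). I'll press a little further and read the force.

Call:
jog_arm --motion '[{"fingers": 0,"delta_pos": [0,0,0.1],"turn": 0},{"fingers": 0,"delta_pos": [0,0,0.1],"turn": 0},{"fingers": 0,"delta_pos": [0,0,0],"turn": 0},{"fingers": 0,"delta_pos": [0,0,0],"turn": 0},{"fingers": 0,"delta_pos": [0,0,0],"turn": 0}]'

```text
t: 8.43
tcp_pos: [0.5892, -0.1599, 0.145]
ee_rot: [0.0, 0.973, 0.233, 0.0]
contact_force: [-7.3, -3.7, 11.0]
finger_gap: 0.136
gripper_force: 63.8
```

Now 7.5 mm down. I'll hold it there and turn past the stop.

Call:
jog_arm --motion '[{"fingers": 0,"delta_pos": [0,0,0],"turn": -0.08},{"fingers": 0,"delta_pos": [0,0,0],"turn": -0.08},{"fingers": 0,"delta_pos": [0,0,0],"turn": -0.08},{"fingers": 0,"delta_pos": [0,0,0],"turn": -0.08},{"fingers": 0,"delta_pos": [0,0,0],"turn": 0}]'

```text
t: 9.05
tcp_pos: [0.5891, -0.1597, 0.1449]
ee_rot: [0.0, 0.923, 0.385, 0.0]
contact_force: [-7.3, -2.7, 11.3]
finger_gap: 0.139
gripper_force: 63.8
```

Run:
```python
from h import *
s=get_state(); print(s['torque'],s['contact_force'],s['tcp_pos'])
im=get_image('wrist')[100:360,120:520,::-1]; cv2.imwrite('pics/w5.png',cv2.resize(im,(800,520)))
```

```text
[-0.77254323  1.67872852  0.09729807] [-7.25790539 -2.65975057 11.25238286] [ 0.58911699 -0.15971344  0.14490502]
```

View pics/w5.png

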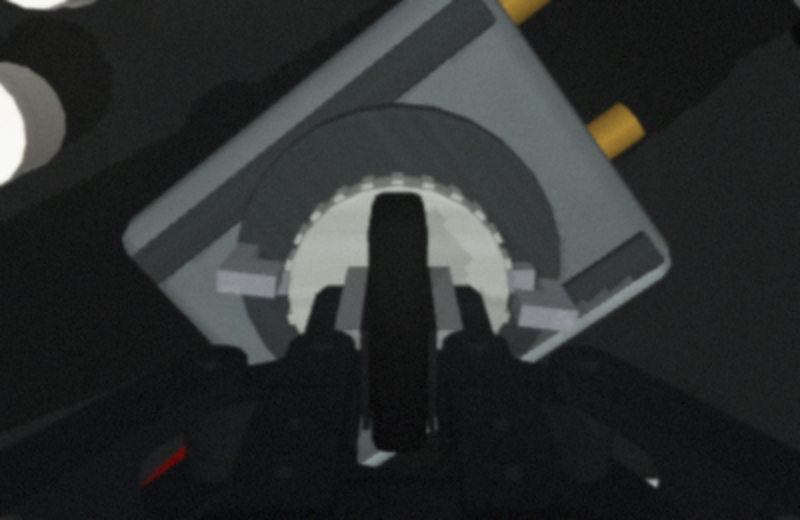

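The right lug (520,275) has now passed under the tooth (545,305). I'll keep turning to the end of travel.

Call:
jog_arm --motion '[{"fingers": 0,"delta_pos": [0,0,0],"turn": -0.1},{"fingers": 0,"delta_pos": [0,0,0],"turn": -0.1},{"fingers": 0,"delta_pos": [0,0,0],"turn": -0.1},{"fingers": 0,"delta_pos": [0,0,0],"turn": -0.08},{"fingers": 0,"delta_pos": [0,0,0],"turn": 0}]'

```text
t: 9.72
tcp_pos: [0.5889, -0.1596, 0.1448]
ee_rot: [0.0, 0.833, 0.553, -0.0]
contact_force: [-7.4, -2.9, 10.6]
finger_gap: 0.136
gripper_force: 63.8
```

```bash
python3 -c "
from h import *
s=get_state(); print(s['torque'],s['contact_force'],s['tcp_pos'],2*np.arctan2(s['ee_rot'][2],s['ee_rot'][1]))"
```

```text
[-0.6812237   1.80659693  0.06912255] [-7.37578893 -2.93302697 10.56426735] [ 0.58889222 -0.15958808  0.14480089] 1.1711214809008823
```

Call:
jog_arm --motion '[{"fingers": 0,"delta_pos": [0,0,0],"turn": -0.03},{"fingers": 0,"delta_pos": [0,0,0],"turn": -0.03},{"fingers": 0,"delta_pos": [0,0,0],"turn": 0},{"fingers": 0,"delta_pos": [0,0,-0.2],"turn": 0},{"fingers": 0,"delta_pos": [0,0,-0.2],"turn": 0}]'

```text
t: 10.35
tcp_pos: [0.5888, -0.1596, 0.1487]
ee_rot: [0.0, 0.817, 0.577, -0.0]
contact_force: [-7.6, -3.5, 7.1]
finger_gap: 0.138
gripper_force: 63.5
```

Call:
jog_arm --motion '[{"fingers": 0,"delta_pos": [0,0,-0.2],"turn": 0},{"fingers": 0,"delta_pos": [0,0,-0.2],"turn": 0},{"fingers": 0,"delta_pos": [0,0,-0.1],"turn": 0},{"fingers": 0,"delta_pos": [0,0,0],"turn": 0},{"fingers": 0,"delta_pos": [0,0,0],"turn": 0}]'

```text
t: 10.98
tcp_pos: [0.5888, -0.1596, 0.1525]
ee_rot: [-0.0, 0.817, 0.577, -0.0]
contact_force: [-5.4, -2.5, 1.3]
finger_gap: 0.136
gripper_force: 62.5
```

```bash
python3 -c "
from h import *
s=get_state(); print(s['torque'],s['contact_force'],s['tcp_pos'],2*np.arctan2(s['ee_rot'][2],s['ee_rot'][1]))"
```

```text
[-0.74025165  1.13698304 -0.13628467] [-5.36148937 -2.5022951   1.25334524] [ 0.58877133 -0.15961842  0.15247998] 1.2297751936285448
```

The cap has sprung back up at roughly 1.35 rad. I'll release and retract.

Call:
jog_arm --motion '[{"fingers": 5,"delta_pos": [0,0,0],"turn": 0},{"fingers": 5,"delta_pos": [0,0,0],"turn": 0},{"fingers": 5,"delta_pos": [0,0,0],"turn": 0},{"fingers": 5,"delta_pos": [0,0,0],"turn": 0},{"fingers": 5,"delta_pos": [0,0,0],"turn": 0}]'

```text
t: 11.6
tcp_pos: [0.5894, -0.1598, 0.1524]
ee_rot: [0.0, 0.817, 0.577, 0.0]
contact_force: [-0.1, -0.2, 0.5]
finger_gap: 0.587
gripper_force: 0.0
```

Call:
jog_arm --motion '[{"fingers": 5,"delta_pos": [0,0,-1.5],"turn": 0},{"fingers": 5,"delta_pos": [0,0,-3],"turn": 0},{"fingers": 5,"delta_pos": [0,0,-4],"turn": 0},{"fingers": 5,"delta_pos": [0,0,-3],"turn": 0},{"fingers": 5,"delta_pos": [0,0,0],"turn": 0}]'

```text
t: 12.22
tcp_pos: [0.5909, -0.1598, 0.2712]
ee_rot: [0.002, 0.817, 0.577, 0.002]
contact_force: [-0.3, 0.0, -0.5]
finger_gap: 0.586
gripper_force: 0.0
```

Run:
```python
from h import *
s=get_state(); print(s['contact_force'],s['tcp_pos'],s['t'])
im=get_image('wrist')[80:340,120:520,::-1]; cv2.imwrite('pics/w6.png',cv2.resize(im,(800,520)))
```

```text
[-0.30358575  0.0048804  -0.52146578] [ 0.59087325 -0.15976679  0.27118192] 12.225
```

View pics/w6.png

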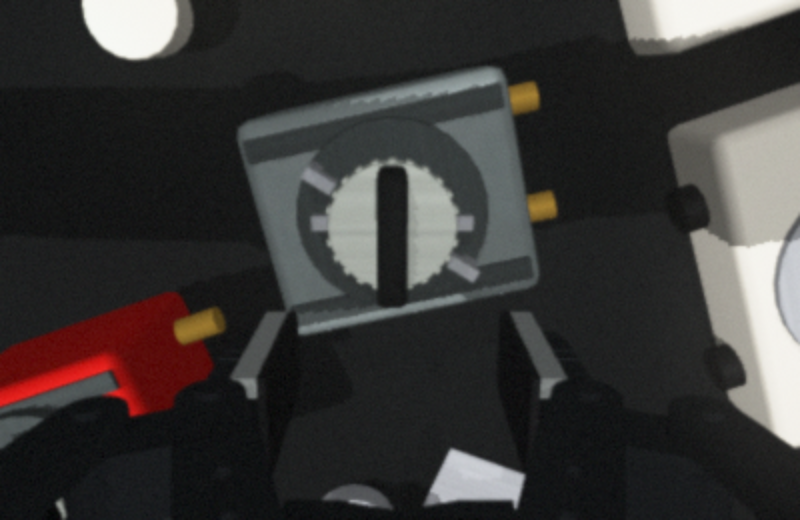

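The cap is released and its lugs (320,223) and (465,223) are clear of the teeth at (318,180) and (463,268). The tool turned it by at least 1.22 rad and now touches nothing, so I'll hand in.

```bash
python3 -c "
from workcell import hand_in
print(hand_in())"
```

```text
the job is handed in; nothing more can be done
None
```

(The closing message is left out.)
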